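# Slide the charcoal box past the spring stop

## Task

Move the charcoal box on into the end bay of the grey dispenser tray: with a fingertip press the spring plunger's plate down on the ribbed pad behind the box and, keeping it held down, push the box gently along the tray over the lowered stop pins until it is wholly past them; then take the finger away so that the pins spring fully up behind it. Only press and push, never grip or lift the box, leave it lying flat, and leave the things round the tray where they stand.

Things in the scene. Friction and masses are not known exactly. Their poses are not given: they have to be found in the camera images.
- dispenser: Grey tray fixed on the counter, 121 (x) x 194 (y) x 34.5 mm high. Origin: centre of its underside; +y is the way the box is slid, z up; the -y end is open. Two runners, tops at z = 24 mm, carry the box; side walls 109 mm apart inside, tops at 34.5 mm. Between the runners a well 76 mm wide holds the plunger's plate.
- plunger (a joint): Travel of the spring plunger in m: 0 up (pins block the box), 0.013 fully down. Pressing straight down on its plate takes about 4 N to start, 9 N at the bottom; the pins are below the runners' tops from 0.009 on. It springs up when released.
- press_pad (a point): Centre of the ribbed dark press pad on the plunger's flat metal plate, flush with the plate, at tray x 0, y -72, z 22 mm when up. The plate is 72 mm wide, runs from y = -94 to +54 mm (2 mm under the box too) and sinks level as one piece, so a finger can hold it down anywhere along it, slide along it and push the box before it.
- stop_pins (a point): Point midway between the two steel stop pins that stand on the plunger's plate, level with their tops: tray x 0, y 21, z 33 mm when up; moves with the plunger. Pins 9 mm thick at x = +31 and -31 mm, 9 mm above the runners when up; 53 mm free between them for a finger.
- bay (a point): Centre of the end bay at runner height, tray y 58, z 24 mm (fixed). The bay runs from the pins (front faces y = 25.5 mm) to the inner face of the end wall at y = 91 mm, so the 52 mm deep box has about 13 mm of play in it. Solid floor from y = 56 mm on.
- box_mid (a point): Centre (half-way up) of the loose beige card box of charcoal, 0.06 to 0.11 kg, 105 (its x, across the tray) x 52 (its y, along the tray) x 18 mm high, lying on the runners just short of the pins at the start, its centre 33 mm above the counter.
- ink_bottle_0: Bystander, origin under its centre: ink bottle, 35 mm across, 80 tall, upright near the tray's -x side (mm)
- glue_stick: Bystander, origin under its centre: glue stick, 26 mm across, 92 tall, upright beyond the tray's +y end (mm)
- nib_tin: Bystander, origin under its centre: small flat tin 54x36x14, beyond the tray's -y end (mm)
- eraser_b: Bystander, origin under its centre: small eraser 43x19x12, lying near the tray's -x side (mm)
- clip_box: Bystander, origin under its centre: card box of paper clips 68x48x26, further beyond the tray's -y end (mm)
- charcoal_box: The same box of charcoal, origin at the centre of its underside, z up
Not all that is in view belongs to the job. Of the things that look like the charcoal_box, the middle-sized one is meant.

How it is judged:
By the outcome, as a careful person would: the job done as asked, in the order asked, and still so for the second after the job is handed in, with the robot touching nothing.
It also fails if it takes over 45 s, if anything falls off the work surface, if the arm or the gripper's body presses on something with over 40 N, if the wrist force passes 120 N, or if a joint passes its speed limit or range.

## Robot

A 7-joint arm with a two-finger parallel gripper is mounted at the origin on a cart in front of the work surface, level with it; the furniture and walls round the work are solid. World frame = base frame: x ahead of the robot, y to its left, z up, the work surface at z = 0. Lengths are in m, angles in rad, forces in N, time in s.
With the tool pointing down it reaches from about 0.35 to 0.9 m from the base axis. Payload 7.2 kg.
Tool frame: the origin (TCP) lies on the mounting face of the last link; the fingertips stand 173 mm ahead of it and the grasp point (between the pads) lies 155 mm ahead of it (finger_overhang is the distance from the TCP to the fingertips, in m); z points along the fingers, y is the line along which they close (so a half turn about z gives the same grasp; the last joint's range is limited). The gripper opens to 85 mm and grips with 20 to 120 N. Pads are 22 mm wide; open, the fingers measure 114 mm over their backs; the gripper's body (76 mm by 85 mm) begins 54 mm behind the grasp point. The pads swing forward as they close: fully open they stand 13 mm farther back than shut.
Start: joints at [1.263, 0.411, -0.013, 1.596, 0.006, 1.134, -0.082], TCP at [0.148, -0.607, 0.405] pointing down, gripper open.
Joint ranges: [-2.95, 2.95], [-0.29, 1.99], [-1.47, 1.44], [0.14, 2.54], [-1.03, 4.17], [0.13, 1.85], [-2.86, 2.86]. Speed limits (rad/s): [2.39, 2.39, 3.01, 3.01, 3.14, 3.14, 3.14].

## Interface

Orientations are given as a 3x3 rotation matrix whose columns are the frame's x, y, z axes.
In Python, from bench import * gives the robot as it stands.
- The arm moves only by the tool apply_moves, never from a script. Its argument "plan" is a list of rows, each a list of 3 entries, a list of its own where there are three numbers: the shift along the world's x, y, z in cm, then the turn, a rotation vector about the world's x, y, z in degrees, then the closure, from -1 (fully open) to 1 (shut). A call has 1 to 12 rows; each row shifts and turns the commanded pose from where the row before left it; what a row does not reach is not made up. A row lasts 1/10 s, in which the tool goes at most 50 mm and 8.59 degrees, less where a joint would pass 70% of its speed; a pose out of reach is approached as far as the arm can. A call with a gripper value outside its range is refused whole. The fingers move at their own pace and stop on an object; "force" is the grip in N (left out, the last holds). Time passes only in rows, so rows that do not move let the fingers close. It gives the time, the measured TCP pose, the force, the opening and the grip force at its end, in the units of the state.
- get_obs(): the state, without advancing time (a new reading comes with each control period).
- capture(name): name is "scene" or "top" or "wrist"; returns (picture, depth): 384x512x3 uint8, red, green, blue; 384x512 float32, m along the optical axis (not along the pixel's ray), 0 where there is no reading.
- get_calibration(name): a dict with "fx", "fy", "cx", "cy" (pixels), "dist_coeffs" ([k1, k2, p1, p2, k3] as OpenCV has them; the pictures are not rectified), "origin" and "attitude" of the camera in the world. Camera axes: x right, y down, z forward; pixel columns grow to the right and rows downward; lengths in m; the calibration is good to about 2 mm. A picture is of the moment at which its call begins: read the wrist's pose just before it. get_calibration takes no time and is no camera call; for the wrist camera it gives the pose at the moment of the call.
- sign_off(): hands the job in; it is judged then, once.
The state is a dict: "time_s": time; "q": joint angles; "joint_vel": joint speeds; "effort": joint torques, N m; "ee_pos": TCP position; "ee_rot": TCP orientation; "wrist_force": force on the tool from outside, world axes, zero at the start; "wrist_torque": the same for the moment, N m; "opening": finger opening in m; "grip_force": force on a finger pad.
Only numpy, scipy, OpenCV 4.12 (cv2) and the standard library are available. Lean on these libraries where they do the work, as an engineer would, in place of code of your own. Each camera call takes 0.05 s, during which the arm holds its last target. There are 200 camera calls.

## Working session

There is one attempt and no reset: what is moved stays moved. The work goes in short steps, Python scripts to look and compute and a tool call to move; the robot and the scene stay as the last step left them, time stands still between calls to the robot, and variables do not carry over. Pictures are saved under pics/ and viewed, at most 10 in all, crops included, and the job is handed in when it is done.

Besides the shell and the picture viewer there is one more tool, called after "Emit:" as name(argument=value, ...), one argument or row to a line, values as JSON. apply_moves: Moves the arm, as the interface text tells. Its arguments: {"type":"object","properties":{"plan":{"type":"array"},"force":{"type":"number"}},"required":["plan"]}

```bash
mkdir -p pics; cat > h.py <<'E'
from bench import *
import numpy as np, cv2
def K(c): return np.array([[c["fx"],0,c["cx"]],[0,c["fy"],c["cy"]],[0,0,1.]])
def ray(c,uv,z):
    p=cv2.undistortPoints(np.array(uv,float).reshape(-1,1,2),K(c),np.array(c["dist_coeffs"],float)).reshape(-1,2)
    d=np.c_[p,np.ones(len(p))]@np.array(c["attitude"]).T; o=np.array(c["origin"])
    return o+d*((z-o[2])/d[:,2])[:,None]
def cloud(c,depth):
    h,w=depth.shape; v,u=np.mgrid[:h,:w]
    p=cv2.undistortPoints(np.c_[u.ravel(),v.ravel()].astype(float).reshape(-1,1,2),K(c),np.array(c["dist_coeffs"],float)).reshape(-1,2)
    P=np.c_[p,np.ones(len(p))]*depth.reshape(-1,1)
    return (P@np.array(c["attitude"]).T+np.array(c["origin"])).reshape(h,w,3)
E
python3 - <<'E'
from h import *
for n in("top","scene"):
    c=get_calibration(n);im,d=capture(n);np.savez(f"pics/{n}.npz",im=im,d=d)
    cv2.imwrite(f"pics/{n}.png",im[:,:,::-1]);print(n,c)
o=get_obs();print(o["time_s"],o["ee_pos"],o["ee_rot"],o["opening"],o["wrist_force"])
E
```

```text
top {'fx': 369.3428040571271, 'fy': 369.3428040571271, 'cx': 252.45170370907616, 'cy': 193.79152829556384, 'dist_coeffs': array([0.03718985, 0.        , 0.        , 0.        , 0.        ]), 'origin': array([ 0.40870029, -0.14744794,  0.91803797]), 'attitude': array([[ 0.02567303, -0.99349904,  0.11090785],
       [-0.9994371 , -0.02311186,  0.02431717],
       [-0.0215958 , -0.11146972, -0.99353315]])}
scene {'fx': 485.9427226462757, 'fy': 485.9427226462757, 'cx': 257.5388513421567, 'cy': 190.61816126345232, 'dist_coeffs': array([-0.15384143,  0.        ,  0.        ,  0.        ,  0.        ]), 'origin': array([-0.08808778,  0.48786704,  0.81443261]), 'attitude': array([[-0.7273442 , -0.43882849,  0.52763621],
       [-0.68588209,  0.49076736, -0.53732035],
       [-0.02315515, -0.75271307, -0.6579414 ]])}
0.1 [ 0.14840533 -0.60693246  0.40393563] [[ 9.71365677e-01  2.37589002e-01 -4.32963142e-04]
 [ 2.37589378e-01 -9.71364697e-01  1.38267307e-03]
 [-9.20571966e-05 -1.44594861e-03 -9.99998950e-01]] 0.08504519304793946 [-0.01346307  0.1351032   0.15660719]
```

View pics/top.png

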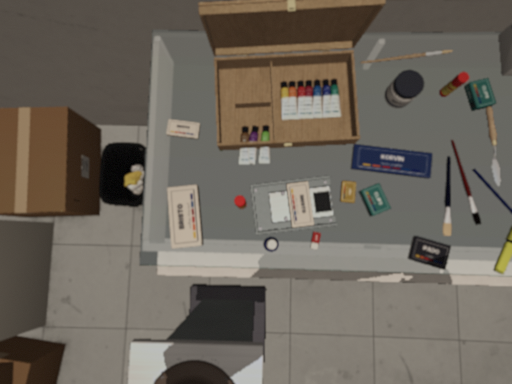

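View pics/scene.png

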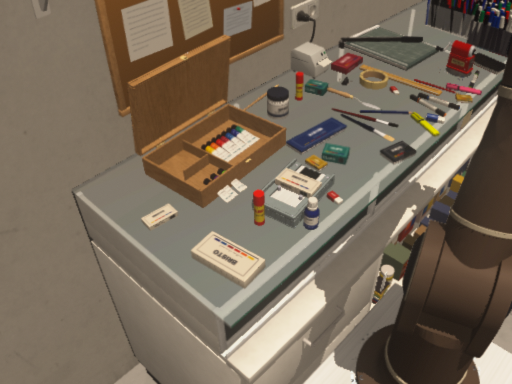

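```bash
python3 - <<'E'
from h import *
z=np.load("pics/top.npz");im,d=z["im"],z["d"];c=get_calibration("top")
P=cloud(c,d);X,Y,Z=P[...,0],P[...,1],P[...,2]
# tray region
v,u=np.mgrid[:384,:512];reg=(u>245)&(u<345)&(v>170)&(v<237)
print("counter z",np.median(Z[150:175,300:340]))
m=(reg&(Z>0.012)&(Z<0.06)).astype(np.uint8)
cs,_=cv2.findContours(m,0,2);k=max(cs,key=cv2.contourArea)
pts=P[m>0][:,:2]
n,l,s,ce=cv2.connectedComponentsWithStats(m);i=1+np.argmax(s[1:,4]);pts=P[l==i][:,:2]
r=cv2.minAreaRect((pts*1000).astype(np.float32));print("tray rect mm",r)
# beige objects
hsv=cv2.cvtColor(im,cv2.COLOR_RGB2HSV)
b=((hsv[...,2]>150)&(hsv[...,1]>20)&(hsv[...,0]<25)).astype(np.uint8)
b=cv2.morphologyEx(b,cv2.MORPH_CLOSE,np.ones((5,5)))
n,l,s,ce=cv2.connectedComponentsWithStats(b)
for i in range(1,n):
    if s[i,4]>150 and 160<s[i,0]+0<340 and s[i,1]<240:
        q=P[l==i]; print(ce[i],s[i],np.median(q[:,2]),cv2.minAreaRect((q[:,:2]*1000).astype(np.float32)))
cr=cv2.resize(im[90:260,160:400],None,fx=3.3,fy=3.3,interpolation=cv2.INTER_CUBIC)
cv2.imwrite("pics/crop.png",cr[:,:,::-1])
E
```

```text
counter z -0.0006003887988705325
tray rect mm ((484.9914245605469, -223.2657470703125), (120.98530578613281, 193.82424926757812), 8.034586906433105)
[293.18181818  95.98564593] [282  88  32  25 209] 0.02113494264010196 ((747.4680786132812, -227.8347930908203), (83.66487884521484, 48.21886444091797), 66.27836608886719)
[319.62345679 111.02469136] [282  96  59  24 162] 0.008539490642735625 ((730.8406372070312, -267.0473327636719), (49.488887786865234, 148.20846557617188), 4.642553329467773)
[182.36631579 128.13052632] [166 119  33  19 475] 0.013600322912434737 ((570.5970458984375, -42.806884765625), (377.922607421875, 76.26126098632812), 44.28493881225586)
[299.72064777 203.93319838] [287 182  27  45 988] 0.041697509309443825 ((476.939453125, -202.9939727783203), (106.72402954101562, 139.92051696777344), 13.52025318145752)
```

View pics/crop.png

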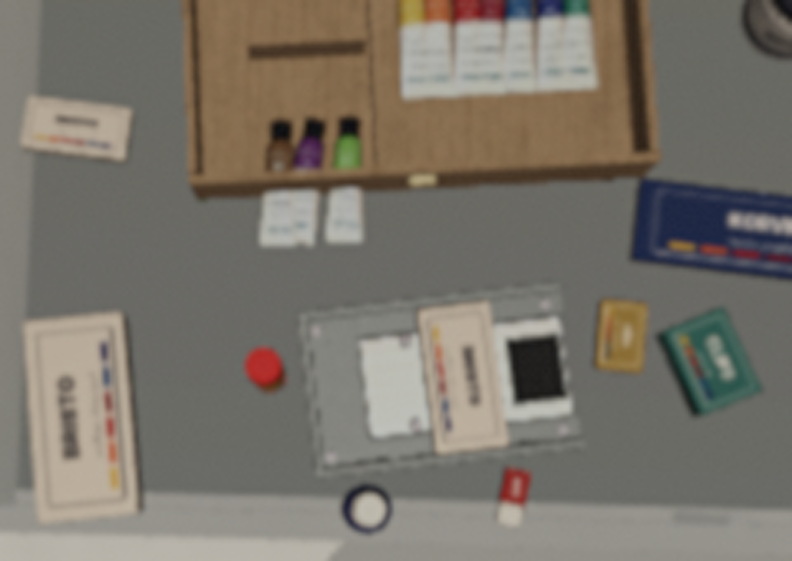

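The three beige boxes are a small one at (183,128), a large one at (184,215), and a middle-sized one in the tray at (300,204). The crop confirms the middle one is meant: it lies on the tray between the black pad at about (323,201) and the pins. The tray is centred at (0.485, -0.223) with about 8° yaw.

Emit:
apply_moves(
  plan=[
    [[2.9,2.6,-1],[0,0,-0.5],1],
    [[2.9,2.6,-1],[0,0,-0.5],1],
    [[2.9,2.6,-1],[0,0,-0.5],1],
    [[2.9,2.6,-1],[0,0,-0.5],1],
    [[2.9,2.6,-1],[0,0,-0.5],1],
    [[2.9,2.6,-1],[0,0,-0.5],1],
    [[2.9,2.6,-1],[0,0,-0.5],1],
    [[2.9,2.6,-1],[0,0,-0.5],1],
    [[2.9,2.6,-1],[0,0,-0.5],1],
    [[2.9,2.6,-1],[0,0,-0.5],1],
    [[2.9,2.6,-1],[0,0,-0.5],1],
    [[0,0,0],[0,0,0],1],
  ],
  force=40,
)

```text
time_s: 1.3
ee_pos: [0.4712, -0.3158, 0.2931]
ee_rot: [[0.988, 0.151, 0.0], [0.151, -0.988, 0.004], [0.001, -0.004, -1.0]]
wrist_force: [0.1, 0.0, 0.4]
opening: -0.0002
grip_force: 0.0
```

```bash
python3 - <<'E'
from h import *
c=get_calibration("top")
print("top pad",ray(c,[[323,201.5]],.022))
o=get_obs();cw=get_calibration("wrist");im,d=capture("wrist");print(o["ee_pos"],cw["origin"])
np.savez("pics/w1.npz",im=im,d=d);cv2.imwrite("pics/w1.png",im[:,:,::-1])
P=cloud(cw,d);m=((im.max(2)<60)&(abs(P[...,2]-.022)<.008)).astype(np.uint8)
n,l,s,ce=cv2.connectedComponentsWithStats(m)
for i in range(1,n):
    if s[i,4]>300: print(ce[i],s[i],P[l==i].mean(0),ray(cw,[ce[i]],.022))
for k in ("charcoal",): 
    hsv=cv2.cvtColor(im,cv2.COLOR_RGB2HSV);b=((abs(P[...,2]-.042)<.005)&(hsv[...,1]>15)).astype(np.uint8)
    n,l,s,ce=cv2.connectedComponentsWithStats(b);i=1+np.argmax(s[1:,4]);print("box",ce[i],s[i],cv2.minAreaRect((P[l==i][:,:2]*1000).astype(np.float32)))
E
```

```text
top pad [[ 0.49391396 -0.29691634  0.022     ]]
[ 0.47123686 -0.31576077  0.29313289] [ 0.54915398 -0.30344859  0.26203144]
[355.26179018  41.8373436 ] [ 337    0   36   89 1039] [ 0.60917529 -0.37533069  0.01590279] [[ 0.60791614 -0.37354192  0.022     ]]
[ 65.27237852 179.25319693] [ 39 104 103 123 782] [ 0.46024191 -0.14491484  0.02694276] [[ 0.45980957 -0.14133057  0.022     ]]
[ 99.86764706 177.        ] [ 87 123  42  85 340] [ 0.46551469 -0.17314714  0.02030145] [[ 0.46680158 -0.17394939  0.022     ]]
[359.86516854 165.58202247] [344 135  57  83 445] [ 0.51118314 -0.40285598  0.02022023] [[ 0.51204382 -0.40207698  0.022     ]]
[236.58464646 165.65090909] [ 214  138   46   56 2475] [ 0.49525081 -0.29492717  0.02236959] [[ 0.49540387 -0.29489164  0.022     ]]
[110.03525641 243.96153846] [ 94 233  27  31 312] [ 0.40012126 -0.18273069  0.02239924] [[ 0.39986959 -0.18248563  0.022     ]]
[447.14181818 295.16818182] [ 407  267   90   64 1100] [ 0.38717297 -0.53923093  0.01691371] [[ 0.39116788 -0.53371595  0.022     ]]
[453.89239598 301.45050215] [ 419  278   70   48 1394] [ 0.38089861 -0.54958064  0.01754842] [[ 0.38423097 -0.54469463  0.022     ]]
box [166.82314629 166.69263527] [ 128  105   75  127 7984] ((485.34912109375, -239.65182495117188), (105.48439025878906, 53.577213287353516), 8.816250801086426)
```

View pics/w1.png

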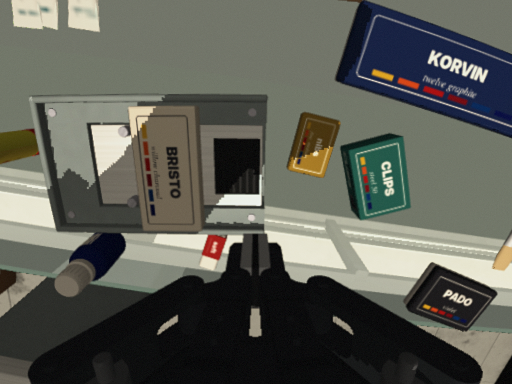

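The wrist view shows the pad at (237,166), which is world (0.495, -0.295) and agrees with the tray fit. The box is at (167,167) and its rear is about 15 mm ahead of where the finger will land. Going above the pad.

Emit:
apply_moves(
  plan=[
    [[1.2,1.0,0],[0,0,-0.4],1],
    [[1.2,1.0,0],[0,0,-0.3],1],
    [[0,0,-2],[0,0,0],1],
    [[0,0,-2],[0,0,0],1],
    [[0,0,-2],[0,0,0],1],
    [[0,0,-1.5],[0,0,0],1],
    [[0,0,-0.5],[0,0,0],1],
    [[0,0,0],[0,0,0],1],
    [[0,0,0],[0,0,0],1],
  ],
)

```text
time_s: 2.25
ee_pos: [0.4916, -0.3015, 0.2154]
ee_rot: [[0.991, 0.131, 0.001], [0.131, -0.991, -0.001], [0.001, 0.001, -1.0]]
wrist_force: [0.7, -0.7, 0.5]
opening: -0.0001
grip_force: 0.0
```

Emit:
apply_moves(
  plan=[
    [[0.4,0.65,0],[0,0,0],1],
    [[0,0,-0.8],[0,0,0],1],
    [[0,0,-0.6],[0,0,0],1],
    [[0,0,-0.4],[0,0,0],1],
    [[0,0,-0.3],[0,0,0],1],
    [[0,0,-0.2],[0,0,0],1],
    [[0,0,0],[0,0,0],1],
    [[0,0,0],[0,0,0],1],
  ],
)

```text
time_s: 3.05
ee_pos: [0.4953, -0.2945, 0.1918]
ee_rot: [[0.991, 0.131, -0.0], [0.131, -0.991, 0.0], [-0.0, -0.0, -1.0]]
wrist_force: [-2.5, 3.3, 4.1]
opening: -0.0002
grip_force: 2.4
```

Emit:
apply_moves(
  plan=[
    [[0,0,-0.2],[0,0,0],1],
    [[0,0,-0.2],[0,0,0],1],
    [[0,0,-0.2],[0,0,0],1],
    [[0,0,-0.2],[0,0,0],1],
    [[0,0,-0.1],[0,0,0],1],
    [[0,0,0],[0,0,0],1],
    [[0,0,0],[0,0,0],1],
  ],
)

```text
time_s: 3.75
ee_pos: [0.4953, -0.2946, 0.1832]
ee_rot: [[0.991, 0.131, -0.0], [0.131, -0.991, 0.0], [-0.0, -0.0, -1.0]]
wrist_force: [-2.7, 2.1, 7.7]
opening: 0.0002
grip_force: 4.0
```

Emit:
apply_moves(
  plan=[
    [[0,0,-0.1],[0,0,0],1],
    [[0,0,0],[0,0,0],1],
    [[0,0,0],[0,0,0],1],
  ],
)

```text
time_s: 4.05
ee_pos: [0.4953, -0.2946, 0.1824]
ee_rot: [[0.991, 0.131, -0.0], [0.131, -0.991, -0.0], [-0.0, 0.0, -1.0]]
wrist_force: [-3.6, 1.8, 9.5]
opening: -0.0002
grip_force: 4.6
```

```bash
python3 - <<'E'
from h import *
o=get_obs();print(o["ee_pos"],o["wrist_force"]);cw=get_calibration("wrist");im,d=capture("wrist")
cv2.imwrite("pics/w2.png",im[:,:,::-1])
E
```

```text
[ 0.49534045 -0.29457323  0.18235611] [-3.58327463  1.82804819  9.47828801]
```

View pics/w2.png

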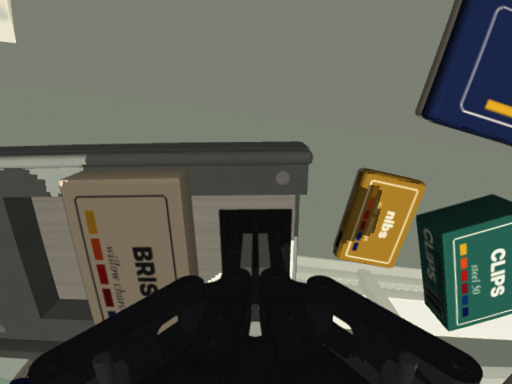

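Plunger is down with 9.5 N on it, and the fingers stand on the black pad at (262,240), clear of the box. Next I'll check the gripper linkage profile against the box height, using the saved depth.

```bash
python3 - <<'E'
from h import *
z=np.load("pics/w1.npz");d=z["d"];cw=get_calibration("wrist");o=get_obs()
P=cloud(cw,d); R=np.array(o["ee_rot"]);T=(P-np.array(o["ee_pos"]))@R
m=(d>0)&(abs(T[...,1])<.09)&(abs(T[...,0])<.045)
for a in range(60,180,10):
    q=T[m&(T[...,2]>a/1e3)&(T[...,2]<(a+10)/1e3)]
    if len(q): print("above tip mm",173-a-10,173-a,len(q),(q.min(0)*1e3).round(),(q.max(0)*1e3).round())
E
```

```text
above tip mm 93 103 1738 [ 12. -58.  75.] [22. 57. 80.]
above tip mm 83 93 10235 [  0. -62.  80.] [21. 62. 90.]
above tip mm 73 83 8808 [-10. -60.  90.] [ 19.  60. 100.]
above tip mm 63 73 5901 [-11. -52. 100.] [ 18.  52. 110.]
above tip mm 53 63 5129 [-10. -45. 110.] [ 16.  44. 120.]
above tip mm 43 53 2764 [-12. -37. 120.] [ 15.  37. 130.]
above tip mm 33 43 818 [-11. -21. 130.] [ 14.  21. 140.]
above tip mm 23 33 561 [  6. -14. 140.] [ 12.  13. 150.]
above tip mm 13 23 515 [  6. -14. 150.] [ 12.  13. 160.]
above tip mm 3 13 354 [  6. -14. 160.] [ 12.  13. 170.]
above tip mm -7 3 1 [ 11.  -4. 170.] [ 11.  -4. 170.]
```

Emit:
apply_moves(
  plan=[
    [[-0.05,0.35,0],[0,0,0],1],
    [[-0.05,0.35,0],[0,0,0],1],
    [[-0.05,0.35,0],[0,0,0],1],
    [[-0.05,0.35,0],[0,0,0],1],
    [[-0.05,0.35,0],[0,0,0],1],
    [[-0.05,0.35,0],[0,0,0],1],
    [[-0.05,0.35,0],[0,0,0],1],
    [[-0.05,0.35,0],[0,0,0],1],
    [[-0.05,0.35,0],[0,0,0],1],
    [[0,0,0],[0,0,0],1],
  ],
)

```text
time_s: 5.1
ee_pos: [0.4921, -0.2647, 0.1833]
ee_rot: [[0.991, 0.13, 0.005], [0.13, -0.991, -0.003], [0.004, 0.004, -1.0]]
wrist_force: [0.0, -3.3, 7.9]
opening: -0.0
grip_force: 4.1
```

Emit:
apply_moves(
  plan=[
    [[-0.06,0.35,-0.05],[0,0,0],1],
    [[-0.06,0.35,0],[0,0,0],1],
    [[-0.06,0.35,0],[0,0,0],1],
    [[-0.06,0.35,0],[0,0,0],1],
    [[-0.06,0.35,0],[0,0,0],1],
    [[-0.06,0.35,0],[0,0,0],1],
    [[-0.06,0.35,0],[0,0,0],1],
    [[-0.06,0.35,0],[0,0,0],1],
    [[-0.06,0.35,0],[0,0,0],1],
    [[-0.06,0.35,0],[0,0,0],1],
    [[0,0,0],[0,0,0],1],
  ],
)

```text
time_s: 6.2
ee_pos: [0.4862, -0.2296, 0.1827]
ee_rot: [[0.991, 0.13, 0.005], [0.13, -0.991, -0.003], [0.004, 0.004, -1.0]]
wrist_force: [1.3, -3.8, 8.3]
opening: -0.0002
grip_force: 4.3
```

```bash
cat >> h.py <<'E'
def tray(p):
    a=np.deg2rad(8.03);x,y=p[0]-.485,p[1]+.2233
    return np.round(1e3*np.array([x*np.cos(a)+y*np.sin(a),-x*np.sin(a)+y*np.cos(a)]),1)
def boxrect(n):
    c=get_calibration(n);im,d=capture(n);P=cloud(c,d)
    hsv=cv2.cvtColor(im,cv2.COLOR_RGB2HSV)
    m=((abs(P[...,2]-.042)<.006)&(hsv[...,1]>15)&(abs(P[...,0]-.485)<.075)&(abs(P[...,1]+.2233)<.11)).astype(np.uint8)
    _,l,s,_=cv2.connectedComponentsWithStats(m);i=1+np.argmax(s[1:,4])
    return im,np.median(P[l==i][:,2]),cv2.minAreaRect((P[l==i][:,:2]*1000).astype(np.float32))
E
python3 - <<'E'
from h import *
o=get_obs();print(o["ee_pos"],tray(o["ee_pos"]),o["wrist_force"])
z=np.load("pics/top.npz");print("glue",tray(ray(get_calibration("top"),[[240,201]],.092)[0]))
im,h,r=boxrect("top");print(h,r,tray(np.array(r[0])/1e3))
im,h,r=boxrect("scene");print(h,r,tray(np.array(r[0])/1e3))
cv2.imwrite("pics/s2.png",cv2.resize(im[130:260,200:380],None,fx=4,fy=4)[:,:,::-1])
E
```

```text
[ 0.48623648 -0.22962126  0.18274909] [ 0.3 -6.4] [ 1.28707649 -3.75108141  8.34247548]
glue [ 16.2 122.6]
0.041556857864296304 ((476.56329345703125, -171.97288513183594), (105.12012481689453, 26.317045211791992), 1.0205461978912354) [-1.2 52. ]
0.042354134796079024 ((481.16510009765625, -198.42257690429688), (113.01228332519531, 77.39035034179688), 9.42325496673584) [-0.3 25.2]
```

View pics/s2.png

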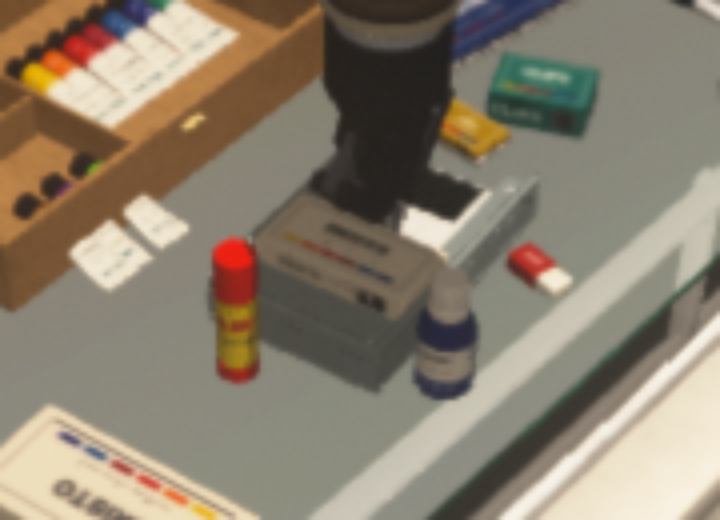

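```bash
cat >> h.py <<'E'
def front(n):
    c=get_calibration(n);im,d=capture(n);P=cloud(c,d)
    a=np.deg2rad(8.03);x,y=P[...,0]-.485,P[...,1]+.2233
    tx,ty=(x*np.cos(a)+y*np.sin(a))*1e3,(-x*np.sin(a)+y*np.cos(a))*1e3
    hsv=cv2.cvtColor(im,cv2.COLOR_RGB2HSV)
    m=(abs(P[...,2]-.042)<.004)&(abs(tx)<56)&(abs(ty)<95)
    for lo in range(-52,52,13):
        k=m&(tx>=lo)&(tx<lo+13)
        if k.sum()>5: print(n,lo,k.sum(),np.percentile(ty[k],[1,50,99]).round(1),np.median(P[k][:,2]).round(4))
    return im
E
python3 - <<'E'
from h import *
front("scene");front("top");im=front("wrist")
E
```

```text
scene -52 85 [ 7.7 36.6 61.3] 0.0426
scene -39 86 [ 7.5 36.1 60.2] 0.0425
scene -26 84 [10.1 36.5 61.1] 0.0426
scene -13 96 [-12.4  32.2  62.2] 0.0431
scene 0 76 [11.1 37.5 60.7] 0.0422
scene 13 80 [ 9.6 37.8 61.4] 0.0426
scene 26 71 [ 9.1 34.5 60.8] 0.0427
scene 39 61 [10.3 37.  62.1] 0.0426
top -52 33 [46.  53.2 59. ] 0.0411
top -39 33 [43.8 51.9 59.1] 0.0411
top -26 40 [41.4 50.8 58.3] 0.0424
top -13 31 [39.7 53.1 59.2] 0.0418
top 0 13 [53.9 56.7 59.5] 0.0417
top 13 37 [35.7 52.4 59.7] 0.0415
top 26 55 [35.9 47.4 59. ] 0.0418
top 39 51 [33.8 45.6 59.4] 0.0419
wrist -39 18 [39.5 41.2 42.4] 0.042
wrist -26 111 [31.4 36.2 58.9] 0.042
wrist -13 667 [-7.3 51.2 59.6] 0.0419
wrist 0 2703 [-16.7  32.4  58.7] 0.042
wrist 13 3008 [ 7.6 32.4 58.4] 0.042
wrist 26 3337 [ 7.6 32.3 58.5] 0.042
wrist 39 3394 [ 7.7 32.6 58.3] 0.0418
```

The box is flat and square. Its rear is at tray y ≈ 8 and its front at ≈ 60. It needs about 24 mm more.

Emit:
apply_moves(
  plan=[
    [[-0.04,0.3,-0.03],[0,0,0],1],
    [[-0.04,0.3,0],[0,0,0],1],
    [[-0.04,0.3,0],[0,0,0],1],
    [[-0.04,0.3,0],[0,0,0],1],
    [[-0.04,0.3,0],[0,0,0],1],
    [[-0.04,0.3,0],[0,0,0],1],
    [[-0.04,0.25,0],[0,0,0],1],
    [[-0.04,0.2,0],[0,0,0],1],
    [[0,0,0],[0,0,0],1],
    [[0,0,0],[0,0,0],1],
  ],
)

```text
time_s: 7.45
ee_pos: [0.4831, -0.2074, 0.1825]
ee_rot: [[0.991, 0.13, 0.005], [0.13, -0.991, -0.003], [0.005, 0.004, -1.0]]
wrist_force: [0.4, -3.7, 9.6]
opening: -0.0001
grip_force: 4.9
```

```bash
python3 - <<'E'
from h import *
o=get_obs();print(o["ee_pos"],tray(o["ee_pos"]),o["wrist_force"])
front("wrist");front("scene")
E
```

```text
[ 0.48314563 -0.20738007  0.18248705] [ 0.4 16. ] [ 0.3822294  -3.66142535  9.64433884]
wrist -39 16 [61.7 63.8 64.5] 0.042
wrist -26 111 [53.6 58.7 81.4] 0.0419
wrist -13 664 [14.6 73.3 81.9] 0.042
wrist 0 2736 [ 5.9 54.6 80.9] 0.042
wrist 13 3020 [30.  55.  80.8] 0.042
wrist 26 3334 [29.9 54.7 80.9] 0.042
wrist 39 3455 [30.  54.8 80.7] 0.0418
scene -52 88 [31.6 61.3 85.1] 0.0426
scene -39 86 [31.5 59.8 84.4] 0.0427
scene -26 84 [31.1 59.7 83.5] 0.0425
scene -13 98 [10.2 53.3 84.2] 0.0421
scene 0 78 [30.7 58.8 83.1] 0.0425
scene 13 81 [34.6 58.2 83.4] 0.0426
scene 26 74 [31.4 56.4 83.4] 0.0424
scene 39 40 [33.  51.1 71.1] 0.0429
```

Emit:
apply_moves(
  plan=[
    [[-0.03,0.2,0],[0,0,0],1],
    [[0,0,0],[0,0,0],1],
    [[0.05,-0.3,0],[0,0,0],1],
    [[0.05,-0.3,0],[0,0,0],1],
    [[0,0,0.3],[0,0,0],1],
    [[0,0,0.4],[0,0,0],1],
    [[0,0,0.4],[0,0,0],1],
    [[0,0,0.5],[0,0,0],1],
    [[0,0,1],[0,0,0],1],
    [[0,0,2],[0,0,0],1],
    [[0,0,3],[0,0,0],1],
    [[0,0,3],[0,0,0],1],
  ],
)

```text
time_s: 8.75
ee_pos: [0.482, -0.21, 0.2879]
ee_rot: [[0.991, 0.131, -0.001], [0.131, -0.991, 0.0], [-0.001, -0.0, -1.0]]
wrist_force: [-0.0, 0.3, -0.2]
opening: -0.0002
grip_force: 0.0
```

Emit:
apply_moves(
  plan=[
    [[0,-2,3],[0,0,0],1],
    [[0,-3,3],[0,0,0],1],
    [[0,-3,1],[0,0,0],1],
    [[0,-3,0],[0,0,0],1],
    [[0,-2,0],[0,0,0],1],
    [[0,0,0],[0,0,0],1],
    [[0,0,0],[0,0,0],1],
  ],
)

```text
time_s: 9.45
ee_pos: [0.482, -0.3398, 0.3568]
ee_rot: [[0.992, 0.13, -0.001], [0.13, -0.992, 0.0], [-0.0, -0.001, -1.0]]
wrist_force: [0.0, -0.1, -0.1]
opening: 0.0001
grip_force: 0.0
```

```bash
python3 - <<'E'
from h import *
o=get_obs();print(o["time_s"],o["ee_pos"],tray(o["ee_pos"]),o["wrist_force"])
front("top");im=front("wrist")
cv2.imwrite("pics/w3.png",im[:,:,::-1])
E
```

```text
9.45 [ 0.48199685 -0.33976358  0.35680947] [ -19.2 -114.9] [ 0.02873351 -0.12377318 -0.05813873]
top -52 121 [32.4 56.8 82.5] 0.0419
top -39 119 [32.9 58.7 83.2] 0.0418
top -26 120 [32.4 57.7 83.2] 0.0419
top -13 117 [32.3 58.3 82.8] 0.0415
top 0 120 [32.5 57.4 83.5] 0.0416
top 13 117 [33.3 58.  82.4] 0.042
top 26 118 [32.  57.4 83.1] 0.0419
top 39 105 [33.  57.8 83. ] 0.042
wrist -52 496 [31.4 55.2 81.9] 0.0418
wrist -39 539 [31.2 55.8 82.4] 0.0419
wrist -26 548 [31.3 55.5 82.1] 0.0418
wrist -13 563 [31.4 56.2 82.8] 0.0417
wrist 0 595 [31.3 55.9 82.4] 0.0418
wrist 13 622 [30.6 55.8 82.3] 0.0418
wrist 26 644 [30.8 55.4 82.4] 0.0417
wrist 39 563 [31.  55.6 82. ] 0.0416
```

View pics/w3.png

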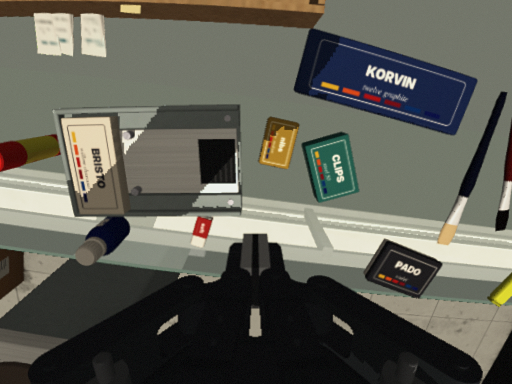

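The box at (92,165) lies flat in the end bay, spanning tray y ≈ 32–83. The pins at (128,132) and (135,190) stand up behind it, and the bystanders have not moved. Handing in.

```bash
python3 -c "
from bench import *
print(sign_off())"
```

```text
the job is handed in; nothing more can be done
None
```

The charcoal box lies flat in the end bay, about 6 mm past the stop pins, which have sprung up behind it; nothing else was moved, and the job was handed in after about 9.5 s.

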